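Eject and unload a cast housing from a sloping mould

TASK

Press the mould's ejector paddle gently down to its stop so that the low end of the cast housing rises, then lift the housing out of the cavity without striking the open mould. Set it gently down, fins up, flat on the wooden board with one short end square and snug against the fence, let go of it, and leave the other things on the bench where they are.

Things in the scene. Friction and masses are not known exactly. Their poses are not given: they have to be found in the camera images.
- die: Aluminium mould on a grey stand (base 190 x 140 mm), fixed. Origin: centre of the underside, on the bench; z up, its front (with the paddle) looks to -x. The block, 170 mm along the slope and 120 wide, slopes up 30 degrees towards +x: the cavity opens along (-0.5, 0, 0.866). Cavity: 121 mm up the slope, 55 wide, 28 deep below the flat parting face, which has 32 mm of rim on each side.
- panel_tip (a point): Middle of the free edge of the mould's opened upper half, a fixed framed clear panel 120 mm wide, 140 long, 12 thick. It rises from the block's upper edge (at 66, 0, 188 mm in die) and leans in over the cavity, 36 degrees from vertical; this edge is about 17 mm in front (-x) of die's origin and 301 mm above the bench. A vertical gripper has no room beneath it.
- cavity (a point): Centre of the cavity floor, at (0, 0, 120) mm of die, same axes as die. The cavity reaches 57 mm down the slope and 64 mm up the slope from here; the parting face is 28 mm from it along the opening direction.
- ejector (a joint): Ejector lever, a steel rocker on a level axis along the mould's y through (-68, 0, 69) mm of die: 0 rad paddle up, 0.58 rad at its stop, paddle down. Stiff (5 to 8 N at the paddle), stays where left. Its inner arm lifts the housing's low end by about 21 mm: the housing then slopes about 19 degrees and stands about 14 mm proud of the parting face 28 mm below its middle.
- paddle (a point): Middle of the top of the ejector's steel press paddle (36 x 50 x 6 mm), 134 mm in front (-x) of the mould's origin, 98 mm above the bench when up and about 59 mm when fully down.
- casting: Grey cast housing, a plain block 110 x 50 x 26 mm (x, y, z) with five low fins and a round pad on top, about 0.2 kg. Origin: centre of its underside; x along its length, z out of the finned top. It starts in the cavity, lying on the cavity floor with its x up the slope and its top 2 mm below the parting face.
- board: Wooden board 190 x 160 x 18 mm, fixed to the bench, with a dark wooden fence (20 mm thick, 16 mm high above the board, full 160 mm width) along its far (+x) end. Origin: centre of its underside; x towards the fence, z up. The fence's face is at x = +75 mm and spans the board's y; the top surface is at z = 18 mm.
- spool: Bystander: metal spool 48 mm across, 42 mm high, upright. Origin: centre of its underside.
- flask: Bystander: black drinking flask 70 mm across, 230 mm high. Origin: centre of its underside.
- tin: Bystander: round steel tip-cleaner tin 72 mm across, 30 mm high. Origin: centre of its underside.
- driver: Bystander: screwdriver 170 mm long, lying on the bench, handle to its -x.
- partsbin: Bystander: black open bin 110 x 80 x 35 mm. Origin: centre of its underside.
- mug: Bystander: white mug 80 mm across, 90 mm high. Origin: centre of its underside.

How it is judged:
By the outcome, as a careful person would: the job done as asked, in the order asked, and still so for the second after the job is handed in, with the robot touching nothing.
It also fails if it takes over 58 s, if anything falls off the work surface, if the arm or the gripper's body presses on something with over 40 N, if the wrist force passes 120 N, or if a joint passes its speed limit or range.

ROBOT

A 6-joint arm with a two-finger parallel gripper is mounted at the origin on the work surface. World frame = base frame: x ahead of the robot, y to its left, z up, the work surface at z = 0. Lengths are in mm, angles in rad, forces in N, time in s.
With the tool pointing down it reaches from about 350 to 875 mm from the base axis. Payload 4.2 kg.
Tool frame: the origin (TCP) lies midway between the tips of the shut fingers; the grasp point (between the pads) lies 19 mm behind it (arm.tcp_to_grasp is the distance from the TCP to the grasp point, in mm); z points along the fingers, y is the line along which they close (so a half turn about z gives the same grasp; the last joint's range is limited). The gripper opens to 85 mm and grips with 20 to 120 N. Pads are 22 mm wide; open, the fingers measure 114 mm over their backs; the gripper's body (76 mm by 85 mm) begins 54 mm behind the grasp point. The pads swing forward as they close: fully open they stand 13 mm farther back than shut.
Start: joints at [1.59, 0.385, 0.008, 0, -1.194, -0.259], TCP at [148.411, 607.102, 231.312] pointing down, gripper open.
Joint ranges: [-3.14, 3.14], [-1.21, 2.06], [-1.07, 1.41], [-3.16, 2.05], [-2.99, -0.16], [-3.1, 3.1]. Speed limits (rad/s): [2.79, 2.79, 3.14, 3.14, 3.14, 3.14].

INTERFACE

Orientations are given as a unit quaternion [x, y, z, w].
In Python, from bench import arm, get_image gives the robot as it stands.
- The arm moves only by the tool drive_tool, never from a script. Its argument "deltas" is a list of rows, each a list of 2 entries, a list of its own where there are three numbers: the shift along the tool's x, y, z in cm, then the turn, a rotation vector about the tool's x, y, z in degrees. In form: [[[x, y, z], [ax, ay, az]], ...]. A call has 1 to 12 rows; each row shifts and turns the commanded pose from where the row before left it, along the tool's axes as they then stand; what a row does not reach is not made up. A row lasts 1/10 s, in which the tool goes at most 50 mm and 8.59 degrees, less where a joint would pass 70% of its speed; a pose out of reach is approached as far as the arm can. A call with a gripper value outside its range is refused whole. "claw" is the finger opening in cm, from 0 to 8.54, set as the call begins (left out, the last holds). The fingers move at their own pace and stop on an object; the grip force is fixed at half the most. Time passes only in rows, so rows that do not move let the fingers close. It gives the time, the measured TCP pose, the force, the opening and the grip force at its end, in the units of the state.
- arm.read_state(): the state, without advancing time (a new reading comes with each control period).
- get_image(name): name is "scene" or "top"; returns a dict with "img" (480x640x3 uint8, red, green, blue), "fx", "fy", "cx", "cy" (pixels), "D" ([k1, k2, p1, p2, k3] as OpenCV has them; the pictures are not rectified), "eye" and "orientation" of the camera in the world. Camera axes: x right, y down, z forward; pixel columns grow to the right and rows downward; lengths in mm; the calibration is good to about 2 mm. A picture is of the moment at which its call begins. There is no depth.
- arm.job_done(): hands the job in; it is judged then, once.
The state is a dict: "clock": time; "joints": joint angles; "joint_vel": joint speeds; "joint_efforts": joint torques, N m; "position": TCP position; "ee_rot": TCP orientation; "contact_force": force on the tool from outside, world axes, zero at the start; "wrist_torque": the same for the moment, N m; "gripper_width": finger opening in mm; "grasp_force": force on a finger pad.
Only numpy, scipy, OpenCV 4.12 (cv2) and the standard library are available. Lean on these libraries where they do the work, as an engineer would, in place of code of your own. Each camera call takes 0.05 s, during which the arm holds its last target. There are 200 camera calls.

## Working session

There is one attempt and no reset: what is moved stays moved. The work goes in short steps, Python scripts to look and compute and a tool call to move; the robot and the scene stay as the last step left them, time stands still between calls to the robot, and variables do not carry over. Pictures are saved under pics/ and viewed, at most 10 in all, crops included, and the job is handed in when it is done.

Besides the shell and the picture viewer there is one more tool, called after "Request:" as name(argument=value, ...) on one line, values as JSON. drive_tool: Moves the arm, as the interface text tells. Its arguments: {"type":"object","properties":{"deltas":{"type":"array"},"claw":{"type":"number"}},"required":["deltas"]}

```bash
mkdir -p pics; ls; python3 - <<'E'
from bench import arm,get_image
import cv2
for n in("scene","top"):
    d=get_image(n); cv2.imwrite(f"pics/{n}0.png",d["img"][:,:,::-1]); print(n,{k:v for k,v in d.items() if k!="img"})
print(arm.read_state())
E
```

```text
pics
scene {'fx': 460.78935473286276, 'fy': 460.78935473286276, 'cx': 319.17176631924826, 'cy': 239.386150888932, 'D': array([0.01579065, 0.        , 0.        , 0.        , 0.        ]), 'eye': array([ 983.55896098,  302.75480914, 1187.56875108]), 'orientation': array([ 0.45496128,  0.85982105, -0.20489071, -0.10834113])}
top {'fx': 525.9585759529298, 'fy': 525.9585759529298, 'cx': 320.87930123263016, 'cy': 236.87775335678256, 'D': array([-0.10242591,  0.        ,  0.        ,  0.        ,  0.        ]), 'eye': array([ 196.08530163,   -3.70124425, 1727.24958073]), 'orientation': array([-0.70137966,  0.70450203, -0.07747734,  0.0757675 ])}
{'clock': 0.1, 'joints': array([ 1.58959626e+00,  3.85502841e-01,  6.79605782e-03, -4.17096679e-04,
       -1.19398170e+00, -2.58604056e-01]), 'joint_vel': array([ 4.69176982e-05, -1.74601300e-03,  2.97757863e-03,  1.77832147e-03,
       -1.46989323e-03,  5.47868646e-04]), 'joint_efforts': array([ 1.14620540e-03, -3.93325138e+01,  1.88928294e+01,  4.19796556e+00,
       -2.64126691e-03,  3.36944979e-06]), 'position': array([148.30668034, 606.63660074, 230.3327588 ]), 'ee_rot': array([ 9.92810689e-01, -1.19691285e-01, -6.11801900e-05,  9.63791354e-04]), 'contact_force': array([0.84464183, 0.10372322, 0.89840915]), 'wrist_torque': array([-0.02598132, -0.03153375,  0.03201219]), 'grasp_force': 0.0, 'gripper_width': 85.2943286736138}
```

View pics/scene0.png

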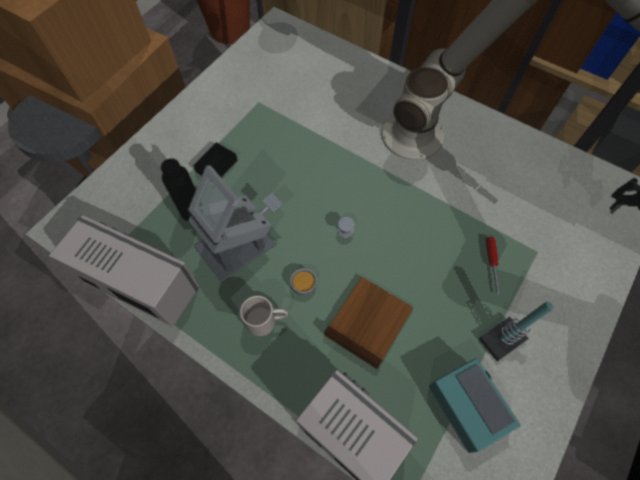

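View pics/top0.png

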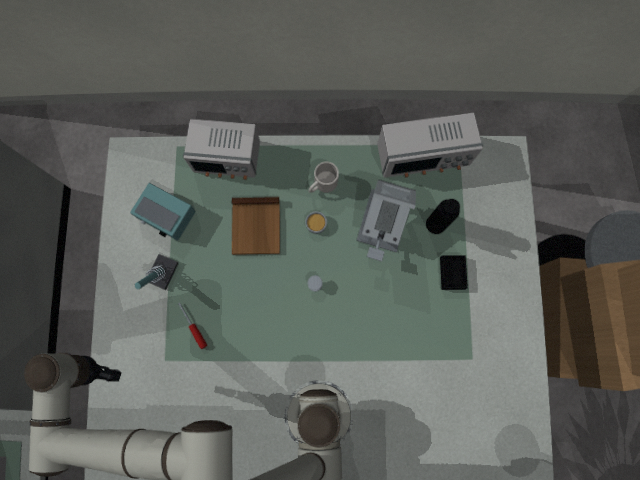

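```bash
python3 - <<'E'
import cv2,numpy as np
S=cv2.imread("pics/scene0.png");T=cv2.imread("pics/top0.png")
def crop(I,x0,y0,x1,y1,k):
    c=cv2.resize(I[y0:y1,x0:x1],None,fx=k,fy=k,interpolation=cv2.INTER_CUBIC)
    c=cv2.convertScaleAbs(c,alpha=1.4)
    for x in range((x0+9)//10*10,x1,10):
        X=int((x-x0+.5)*k);cv2.line(c,(X,0),(X,6),(0,255,255),1);cv2.putText(c,str(x),(X-8,16),0,.33,(0,255,255),1)
    for y in range((y0+9)//10*10,y1,10):
        Y=int((y-y0+.5)*k);cv2.line(c,(0,Y),(6,Y),(0,255,255),1);cv2.putText(c,str(y),(8,Y+4),0,.33,(0,255,255),1)
    return c
def comb(a,b,f):
    h=max(a.shape[0],b.shape[0]);o=np.zeros((h,a.shape[1]+b.shape[1],3),np.uint8)
    o[:a.shape[0],:a.shape[1]]=a;o[:b.shape[0],a.shape[1]:]=b;cv2.imwrite(f,o)
comb(crop(S,185,160,287,282,4),crop(T,352,175,418,265,6),"pics/die1.png")
comb(crop(S,320,270,415,370,4),crop(T,225,190,290,260,6),"pics/board1.png")
E
```

```text
(no output)
```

View pics/die1.png

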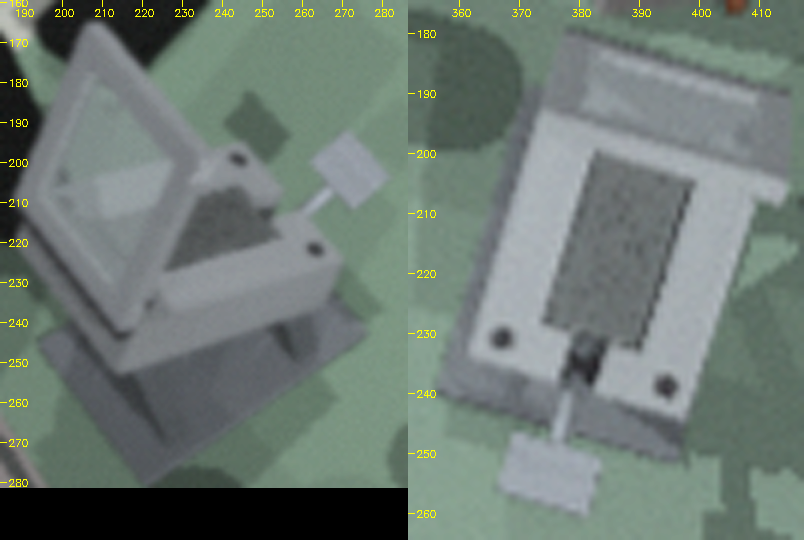

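View pics/board1.png

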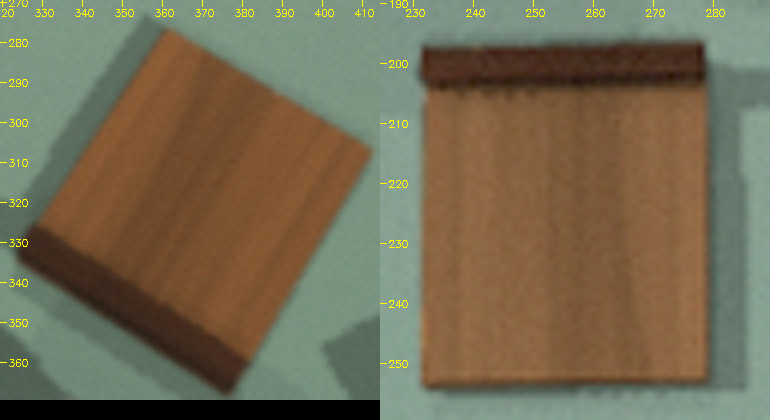

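```bash
cat > fit.py <<'E'
import numpy as np,cv2
from scipy.spatial.transform import Rotation as R
from scipy.optimize import least_squares
CAM={'s':((460.789,460.789,319.172,239.386),0.01579065,(983.559,302.755,1187.569),(0.45496128,0.85982105,-0.20489071,-0.10834113)),
 't':((525.9586,525.9586,320.8793,236.8778),-0.10242591,(196.085,-3.701,1727.2496),(-0.70137966,0.70450203,-0.07747734,0.0757675))}
def proj(c,P):
    (fx,fy,cx,cy),k,e,q=CAM[c]; M=R.from_quat(q).as_matrix().T
    p,_=cv2.projectPoints(np.atleast_2d(np.float64(P)),cv2.Rodrigues(M)[0],-M@np.array(e),np.array([[fx,0,cx],[0,fy,cy],[0,0,1]]),np.array([k,0,0,0,0]))
    return p[:,0]
def place(v,L): return R.from_euler('z',v[3]).apply(np.atleast_2d(L))+v[:3]
def tri(ps,pt):
    s=least_squares(lambda p:np.r_[proj('s',p)[0]-ps,proj('t',p)[0]-pt],[500,0,50]);return s.x,s.fun
E
python3 - <<'E'
from fit import *
np.set_printoptions(precision=2,suppress=True)
u=np.array([.866,0,.5]);n=np.array([-.5,0,.866]);c=np.array([0,0,120.])
bd=[('t',(231.5,197),(95,80,34)),('t',(278.7,196.5),(95,-80,34)),('t',(231.7,253.3),(-95,80,18)),('t',(279.2,252.8),(-95,-80,18)),('t',(231.8,204),(75,80,18)),('t',(278.7,203.2),(75,-80,18)),
('s',(361.5,276.25),(-95,-80,18)),('s',(412.75,307),(-95,80,18)),('s',(324,335),(95,-80,34)),('s',(377,367.75),(95,80,34)),('s',(327.5,325),(75,-80,34)),('s',(381.5,359),(75,80,34))]
pf=c+28*n; Y=np.array([0,1,0])
def dl(a,b,a2):
    h=lambda s:pf+a*u+s*b*Y; k=lambda s:pf+a2*u+s*60*Y
    return [('t',(375.2,253.4),(-134,0,98)),('s',(271.75,201.75),(-134,0,98)),
 ('t',(397.3,251.2),(-95,-70,5)),('t',(356.8,239.5),(-95,70,5)),('s',(276.5,242),(-95,70,5)),('s',(221.5,280.25),(95,70,5)),('s',(193.75,245),(95,-70,5)),
 ('s',(208.25,164.5),(-17,-60,301)),('s',(237.75,199.5),(-17,60,301)),('t',(374.3,193.2),(-17,60,301)),('t',(414.7,208.3),(-17,-60,301)),
 ('s',(243.75,199.5),h(-1)),('s',(263.25,221.75),h(1)),('t',(367.,230.8),h(1)),('t',(394.5,238.7),h(-1)),
 ('t',(398,244.2),k(-1)),('t',(361.7,233.7),k(1)),('s',(270,224.5),k(1)),('s',(255.25,207),k(-1)),
 ('s',(256.25,218.75),pf-57*u+27.5*Y),('s',(242.75,206.25),pf-57*u-27.5*Y),('t',(390.7,232.8),pf-57*u-27.5*Y),('t',(374,228.2),pf-57*u+27.5*Y)]
def res(v,L): return np.concatenate([proj(c_,place(v,l))[0]-p for c_,p,l in L])
b=least_squares(lambda v:res(v,bd),[550,150,0,0],loss='soft_l1');print('board',b.x,np.degrees(b.x[3]));print(res(b.x,bd).reshape(-1,2))
d=least_squares(lambda v:res(v[:4],dl(*v[4:])),[550,-200,0,-.3,-60,45,-80],loss='soft_l1');print('die',d.x,np.degrees(d.x[3]));print(res(d.x[:4],dl(*d.x[4:])).reshape(-1,2))
print('paddle',tri((271.75,201.75),(375.2,253.4)),place(d.x[:4],(-134,0,98)))
for nm,ps,pt in [('c1',(348,130),(602,461)),('c2',(388,178),(514,432)),('c3',(350,207),(499,485)) ]: pass
for nm,s,t in [('hole+',(263.25,221.75),(367.,230.8)),('hole-',(243.75,199.5),(394.5,238.7)),('tip+',(237.75,199.5),(374.3,193.2)),('tip-',(208.25,164.5),(414.7,208.3))]: print(nm,*tri(s,t))
# paddle corners: scene (348,130)=-x,-y ; (388,178)=-x,+y; (350,207)=+x,+y; (309,160)=+x,-y
for s,t in [((348,130),(585,515)),((388,178),(499,485)),((350,207),(514,432)),((309,160),(602,461))]:
    print(*tri((s[0]/4+184.5,s[1]/4+159.5),((t[0]-408)/6+351.5,t[1]/6+174.5)))
E
```

```text
board [615.95 210.21  -5.86   0.02] 0.9087789777193188
[[ 0.18  0.11]
 [ 0.3  -0.39]
 [-0.19  0.03]
 [ 0.34 -0.38]
 [ 0.54  0.12]
 [ 0.67 -0.06]
 [-0.15  0.36]
 [ 0.31  0.37]
 [-0.37 -3.08]
 [ 0.92 -0.77]
 [ 0.37  0.53]
 [ 0.44  1.13]]
die [ 633.06 -222.4    -0.9    -0.31  -72.     45.08  -87.47] -17.582165317394924
[[  0.66  -1.16]
 [ -0.15  -0.17]
 [ -1.03   1.41]
 [ -0.64   0.9 ]
 [  1.21   0.18]
 [  0.18   0.15]
 [  1.29  -0.49]
 [ -0.22   0.85]
 [ -1.28   0.22]
 [  0.04   0.74]
 [  0.34  -2.14]
 [  0.83   0.18]
 [  0.24   0.54]
 [  0.56  -0.42]
 [  0.41  -0.02]
 [ -0.04   0.31]
 [ -0.03  -0.2 ]
 [  1.09   0.31]
 [ -9.28 -12.  ]
 [ -0.85   0.28]
 [  1.08  -1.15]
 [  0.29  -0.1 ]
 [  0.26  -0.56]]
paddle (array([ 503.24, -181.74,   93.09]), array([ 0.49,  0.09,  0.49, -0.28])) [[ 505.32 -181.93   97.1 ]]
hole+ [ 573.08 -155.98  109.06] [ 0.47  0.08  0.5  -0.29]
hole- [ 547.39 -242.55  108.56] [ 0.53  0.09  0.53 -0.33]
tip+ [ 634.82 -157.66  303.47] [-0.63 -0.11 -0.69  0.44]
tip- [ 594.7  -275.84  297.37] [ 0.7   0.11  0.72 -0.51]
[ 480.17 -199.13   97.86] [ 0.55  0.1   0.55 -0.32]
[ 496.04 -153.64   97.51] [ 0.33  0.06  0.34 -0.18]
[ 526.22 -163.66   90.8 ] [ 0.56  0.1   0.58 -0.33]
[ 510.99 -210.54   88.88] [ 0.69  0.12  0.7  -0.41]
```

```bash
cat > go.py <<'E'
# go.py [die|world] x y z ... : successive targets; prints tool-axis shifts in cm at the present orientation
import sys,numpy as np
from scipy.spatial.transform import Rotation as R
from bench import arm
np.set_printoptions(precision=2,suppress=True)
DIE=np.array([633.,-222.4,0]);YAW=np.radians(-17.6);D=R.from_euler('z',YAW)
s=arm.read_state();p=np.array(s["position"]);q=R.from_quat(s["ee_rot"])
z=q.as_matrix()[:,2];x=D.inv().apply(q.as_matrix()[:,0])
print('t',s['clock'],'p',p,'die',D.inv().apply(p-DIE),'xaxis(die) yaw',np.degrees(np.arctan2(x[1],x[0])),'zaxis die',D.inv().apply(z),'F',s['contact_force'],'w',s['gripper_width'],'g',s['grasp_force'],'j',s['joints'])
if len(sys.argv)>1:
    v=np.array(sys.argv[2:],float).reshape(-1,3)
    for t in v:
        t=D.apply(t)+DIE if sys.argv[1]=='die' else t
        d=t-p;print('to',t,'shift cm',q.inv().apply(d)/10,'len',np.linalg.norm(d)/10);p=t
E
python3 go.py world 300 480 380 480 200 380 480 -100 330
```

```text
t 0.1 p [148.31 606.64 230.33] die [-712.68  643.67  230.33] xaxis(die) yaw 3.85142738509396 zaxis die [ 0. -0. -1.] F [0.84 0.1  0.9 ] w 85.2943286736138 g 0.0 j [ 1.59  0.39  0.01 -0.   -1.19 -0.26]
to [300. 480. 380.] shift cm [ 17.75   8.72 -14.95] len 24.788702056749088
to [480. 200. 380.] shift cm [24.14 22.92  0.05] len 33.28663395418648
to [ 480. -100.  330.] shift cm [ 7.13 29.13  5.06] len 30.4138126514911
```

Request:
drive_tool(deltas=[[[2.9, 1.4, -2.5], [0, 0, 0]], [[2.9, 1.4, -2.5], [0, 0, 0]], [[2.9, 1.4, -2.5], [0, 0, 0]], [[2.9, 1.4, -2.5], [0, 0, 0]], [[2.9, 1.4, -2.5], [0, 0, 0]], [[2.9, 1.4, -2.5], [0, 0, 0]], [[3.4, 3.3, 0], [0, 0, 0]], [[3.4, 3.3, 0], [0, 0, 0]], [[3.4, 3.3, 0], [0, 0, 0]], [[3.4, 3.3, 0], [0, 0, 0]], [[3.4, 3.3, 0], [0, 0, 0]], [[3.4, 3.3, 0], [0, 0, 0]]], claw=0)

```text
clock: 1.3
position: [449.0, 241.5, 381.1]
ee_rot: [0.993, -0.119, -0.0, 0.0]
contact_force: [0.9, 1.7, -0.2]
gripper_width: -0.2
grasp_force: 0.0
```

Request:
drive_tool(deltas=[[[3.4, 3.3, 0], [0, 0, 0]], [[1.0, 4.2, 0.7], [0, 0, 0]], [[1.0, 4.2, 0.7], [0, 0, 0]], [[1.0, 4.2, 0.7], [0, 0, 0]], [[1.0, 4.2, 0.7], [0, 0, 0]], [[1.0, 4.2, 0.7], [0, 0, 0]], [[1.0, 4.2, 0.7], [0, 0, 0]], [[1.0, 4.2, 0.7], [0, 0, 0]], [[0, 0, 0], [0, 0, 3.9]], [[0, 0, 0], [0, 7.5, 0]], [[0, 0, 0], [0, 7.5, 0]], [[0, 0, 0], [0, 0, 0]]])

```text
clock: 2.5
position: [466.8, -99.4, 329.2]
ee_rot: [0.98, -0.152, 0.127, 0.021]
contact_force: [-0.7, -0.1, -0.8]
gripper_width: -0.0
grasp_force: 0.0
```

```bash
python3 go.py die -134 0 125 -134 0 102 -138 0 62
```

```text
t 2.5 p [466.82 -99.45 329.18] die [-195.58   66.95  329.18] xaxis(die) yaw 0.027600702872784832 zaxis die [ 0.25 -0.   -0.97] F [-0.69 -0.1  -0.83] w -0.01351170649189919 g 0.0 j [ 0.21 -0.07 -0.38  0.15 -1.04  0.99]
to [ 505.27 -181.88  125.  ] shift cm [ 0.76  6.65 21.33] len 22.352319710524245
to [ 505.27 -181.88  102.  ] shift cm [-0.59 -0.01  2.22] len 2.3
to [ 501.46 -180.67   62.  ] shift cm [-1.4  -0.01  3.77] len 4.019950248448357
```

Request:
drive_tool(deltas=[[[0.2, 1.33, 4.2], [0, 0, 0]], [[0.2, 1.33, 4.2], [0, 0, 0]], [[0.2, 1.33, 4.2], [0, 0, 0]], [[0.1, 1.33, 4.2], [0, 0, 0]], [[0.1, 1.33, 3.0], [0, 0, 0]], [[0, 0, 1.5], [0, 0, 0]], [[-0.2, 0, 0.5], [0, 0, 0]], [[-0.1, 0, 0.4], [0, 0, 0]], [[-0.1, 0, 0.4], [0, 0, 0]], [[-0.1, 0, 0.3], [0, 0, 0]], [[-0.1, 0, 0.3], [0, 0, 0]], [[0, 0, 0], [0, 0, 0]]])

```text
clock: 3.7
position: [510.7, -180.9, 108.8]
ee_rot: [0.98, -0.152, 0.129, 0.02]
contact_force: [0.0, -0.3, 0.3]
gripper_width: 0.0
grasp_force: 0.0
```

Request:
drive_tool(deltas=[[[-0.3, 0, 0.2], [0, 0, 0]], [[-0.3, 0, 0.2], [0, 0, 0]], [[-0.15, 0, 0.3], [0, 0, 0]], [[-0.1, 0, 0.3], [0, 0, 0]], [[-0.1, 0, 0.3], [0, 0, 0]], [[-0.1, 0, 0.3], [0, 0, 0]], [[-0.1, 0, 0.3], [0, 0, 0]], [[-0.1, 0, 0.3], [0, 0, 0]], [[0, 0, 0], [0, 0, 0]]])

```text
clock: 4.6
position: [504.0, -179.2, 84.0]
ee_rot: [0.98, -0.152, 0.128, 0.02]
contact_force: [-2.1, 0.6, 2.9]
gripper_width: -0.1
grasp_force: 1.3
```

```bash
python3 go.py die -138 0 60
```

```text
t 4.6 p [ 503.98 -179.15   84.  ] die [-136.06    2.21   84.  ] xaxis(die) yaw -0.044447885229524246 zaxis die [ 0.26 -0.   -0.97] F [-2.11  0.57  2.86] w -0.07852143649962569 g 1.3284963928163052 j [-0.    0.3  -0.68  0.23 -0.35  1.06]
to [ 501.46 -180.67   60.  ] shift cm [-0.81  0.22  2.27] len 2.4179654556910335
```

Request:
drive_tool(deltas=[[[-0.07, 0, 0.2], [0, 0, 0]], [[-0.07, 0, 0.2], [0, 0, 0]], [[-0.07, 0, 0.2], [0, 0, 0]], [[-0.07, 0, 0.2], [0, 0, 0]], [[-0.07, 0, 0.2], [0, 0, 0]], [[-0.07, 0, 0.2], [0, 0, 0]], [[-0.06, 0, 0.2], [0, 0, 0]], [[-0.06, 0, 0.2], [0, 0, 0]], [[-0.06, 0, 0.2], [0, 0, 0]], [[0, 0, 0], [0, 0, 0]]])

```text
clock: 5.6
position: [503.3, -178.9, 65.1]
ee_rot: [0.98, -0.152, 0.129, 0.02]
contact_force: [-2.1, 0.2, 3.1]
gripper_width: -0.1
grasp_force: 1.5
```

Request:
drive_tool(deltas=[[[-0.03, 0, 0.1], [0, 0, 0]], [[-0.03, 0, 0.1], [0, 0, 0]], [[-0.03, 0, 0.1], [0, 0, 0]], [[0, 0, 0], [0, 0, 0]]])

```text
clock: 6.0
position: [503.6, -179.0, 62.2]
ee_rot: [0.98, -0.152, 0.129, 0.02]
contact_force: [-1.8, -1.0, 3.6]
gripper_width: -0.1
grasp_force: 2.0
```

Request:
drive_tool(deltas=[[[-0.03, 0, 0.1], [0, 0, 0]], [[-0.03, 0, 0.1], [0, 0, 0]], [[-0.03, 0, 0.1], [0, 0, 0]], [[0, 0, 0], [0, 0, 0]]])

```text
clock: 6.4
position: [503.9, -179.0, 59.3]
ee_rot: [0.98, -0.152, 0.129, 0.02]
contact_force: [-1.9, -2.1, 3.8]
gripper_width: -0.1
grasp_force: 2.3
```

Request:
drive_tool(deltas=[[[-0.03, 0, 0.1], [0, 0, 0]], [[-0.03, 0, 0.1], [0, 0, 0]], [[0, 0, 0], [0, 0, 0]]])

```text
clock: 6.7
position: [504.1, -179.1, 58.7]
ee_rot: [0.98, -0.152, 0.13, 0.02]
contact_force: [-6.6, -1.0, 15.9]
gripper_width: 0.3
grasp_force: 8.6
```

Request:
drive_tool(deltas=[[[-0.03, 0, 0.1], [0, 0, 0]], [[0, 0, 0], [0, 0, 0]]])

```text
clock: 6.9
position: [504.1, -179.1, 58.5]
ee_rot: [0.979, -0.152, 0.131, 0.02]
contact_force: [-10.3, 2.0, 22.7]
gripper_width: -0.2
grasp_force: 12.5
```

Request:
drive_tool(deltas=[[[0.03, 0, -0.3], [0, 0, 0]], [[0, 0, -0.5], [0, 0, 0]], [[0, 0, -2], [0, 0, 0]], [[0, 0, -4], [0, 0, 0]], [[0, 0, -4], [0, 0, 0]], [[0, 0, -4], [0, 0, 0]], [[0, 0, -4], [0, 0, 0]], [[0, 0, -2], [0, 7.5, 0]], [[0, 0, 0], [0, 7.5, 0]], [[0, 0, 0], [0, 0, 0]]])

```text
clock: 7.9
position: [441.3, -163.0, 247.5]
ee_rot: [0.957, -0.148, 0.248, 0.041]
contact_force: [-1.9, -0.6, -2.4]
gripper_width: -0.1
grasp_force: 0.0
```

```bash
python3 - <<'E'
from bench import get_image
import cv2,numpy as np
def crop(I,x0,y0,x1,y1,k):
    c=cv2.resize(I[y0:y1,x0:x1],None,fx=k,fy=k,interpolation=cv2.INTER_CUBIC);c=cv2.convertScaleAbs(c,alpha=1.4)
    for x in range((x0+9)//10*10,x1,10):
        X=int((x-x0+.5)*k);cv2.line(c,(X,0),(X,6),(0,255,255),1);cv2.putText(c,str(x),(X-8,16),0,.33,(0,255,255),1)
    for y in range((y0+9)//10*10,y1,10):
        Y=int((y-y0+.5)*k);cv2.line(c,(0,Y),(6,Y),(0,255,255),1);cv2.putText(c,str(y),(8,Y+4),0,.33,(0,255,255),1)
    return c
I=[get_image(n)["img"][:,:,::-1].copy() for n in("scene","top")]
cv2.imwrite("pics/s2.png",I[0]);cv2.imwrite("pics/t2.png",I[1])
a=crop(I[0],205,175,285,245,5);b=crop(I[1],352,185,418,265,6)
o=np.zeros((480,800,3),np.uint8);o[:350,:400]=a;o[:480,400:796]=b;cv2.imwrite("pics/die2.png",o)
E
python3 go.py
```

```text
t 8.0 p [ 450.45 -162.47  255.35] die [-192.12    1.93  255.35] xaxis(die) yaw 0.041278782703900535 zaxis die [ 0.5  -0.   -0.87] F [ 1.39 -0.54  0.24] w -0.03799820411303289 g 0.0 j [ 0.09 -0.14 -0.8   0.45 -0.46  0.82]
```

View pics/die2.png

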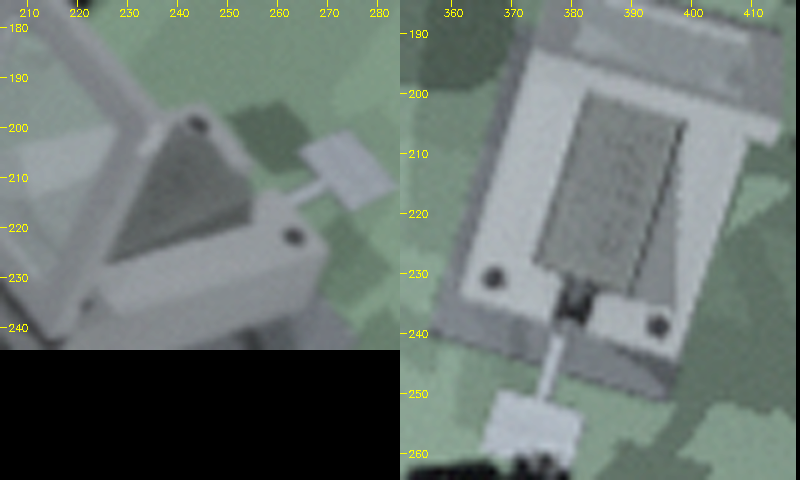

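```bash
python3 - <<'E'
from fit import *
np.set_printoptions(precision=2,suppress=True)
def pts(v,x,y):
    r=R.from_euler('z',v[2])*R.from_euler('y',-np.radians(19.));return r.apply([x,y,26])+np.array([v[0],v[1],v[3]])
ob=[('t',(374,228.2),-55,25),('t',(390.3,234),-55,-25),('t',(399,204.8),55,-25),('t',(382.7,199.8),55,25),('s',(255.1,212.5),-55,25)]
for zfree in (0,1):
    f=lambda v:np.concatenate([proj(c,pts(v if zfree else [*v[:3],129.6],x,y))[0]-p for c,p,x,y in ob])
    r=least_squares(f,[620,-220,-.3,129.6]);v=r.x;print(v,np.degrees(v[2]),r.fun.reshape(-1,2))
    dv=R.from_euler('z',np.radians(17.6)).apply(np.array([v[0],v[1],0])-[633,-222.4,0]);print('casting underside centre in die',dv)
E
```

```text
[ 616.82 -216.48   -0.31  129.6 ] -17.698474420652662 [[ 0.19  2.26]
 [-0.69  1.17]
 [ 1.24 -3.56]
 [ 1.99 -3.26]
 [ 3.43 -0.81]]
casting underside centre in die [-17.21   0.75   0.  ]
[ 618.55 -218.36   -0.28  116.86] -16.01823330455129 [[ 0.85  3.02]
 [-0.03  1.46]
 [ 0.88 -3.28]
 [ 1.63 -2.51]
 [ 2.87  1.12]]
casting underside centre in die [-15.    -0.52   0.  ]
```

```bash
python3 - <<'E'
from fit import *
np.set_printoptions(precision=2,suppress=True)
v=[633,-222.4,0,np.radians(-17.6)]
for z in(0,1):
  for P in [(-64.9,25,136.3),(-64.9,-25,136.3),(39.1,-25,172),(39.1,25,172),(-17,60,301),(-17,-60,301)]: print(P,'t',proj('t',place(v,P))[0],'s',proj('s',place(v,P))[0])
  break
E
```

```text
(-64.9, 25, 136.3) t [375.58 226.74] s [254.35 214.05]
(-64.9, -25, 136.3) t [390.99 231.41] s [243.68 201.25]
(39.1, -25, 172) t [401.54 197.51] s [207.44 215.54]
(39.1, 25, 172) t [386.01 192.84] s [218.12 229.24]
(-17, 60, 301) t [374.37 193.86] s [236.42 199.49]
(-17, -60, 301) t [415.09 206.1 ] s [207.98 165.11]
```

```bash
python3 go.py die -79.6 0.7 200.5 -44.6 0.7 139.9 -39.6 .7 131.2
```

```text
t 8.0 p [ 450.45 -162.47  255.35] die [-192.12    1.93  255.35] xaxis(die) yaw 0.041278782703900535 zaxis die [ 0.5  -0.   -0.87] F [ 1.39 -0.54  0.24] w -0.03799820411303289 g 0.0 j [ 0.09 -0.14 -0.8   0.45 -0.46  0.82]
to [ 557.34 -197.66  200.5 ] shift cm [ 7.03  0.12 10.36] len 12.518806663965378
to [ 590.7  -208.25  139.9 ] shift cm [ 0.02 -0.01  7.  ] len 6.998114031651667
to [ 595.47 -209.76  131.2 ] shift cm [ 0. -0.  1.] len 1.0034440691936983
```

Request:
drive_tool(deltas=[[[0, 0, 0], [0, 0, 0]], [[2.3, 0, 0], [0, 0, 0]], [[2.3, 0.1, 0], [0, 0, 0]], [[2.4, 0, 0], [0, 0, 0]], [[0, 0, 3], [0, 0, 0]], [[0, 0, 3], [0, 0, 0]], [[0, 0, 3], [0, 0, 0]], [[0, 0, 1.3], [0, 0, 0]], [[0, 0, 0], [0, 0, 0]], [[0, 0, 0], [0, 0, 0]], [[0, 0, 0], [0, 0, 0]], [[0, 0, 0], [0, 0, 0]]], claw=6.7)

```text
clock: 9.2
position: [559.8, -197.3, 204.4]
ee_rot: [0.954, -0.148, 0.257, 0.039]
contact_force: [-0.4, 0.7, 0.7]
gripper_width: 67.3
grasp_force: 0.0
```

```bash
python3 go.py die -44.6 0.7 139.9 -39.6 .7 131.2
```

```text
t 9.2 p [ 559.79 -197.3   204.41] die [-77.37   1.79 204.41] xaxis(die) yaw -0.05653861127756642 zaxis die [ 0.5   0.   -0.86] F [-0.38  0.69  0.68] w 67.29936521603078 g 0.0 j [-0.04  0.14 -0.7   0.55 -0.26  0.8 ]
to [ 590.7  -208.25  139.9 ] shift cm [-0.41  0.11  7.22] len 7.236044839181824
to [ 595.47 -209.76  131.2 ] shift cm [-0.  0.  1.] len 1.0034440691936983
```

Request:
drive_tool(deltas=[[[-0.2, 0.1, 1.5], [0, 0, 0]], [[-0.2, 0, 1.5], [0, 0, 0]], [[0, 0, 1.5], [0, 0, 0]], [[0, 0, 1.0], [0, 0, 0]], [[0, 0, 0.7], [0, 0, 0]], [[0, 0, 0.5], [0, 0, 0]], [[0, 0, 0.3], [0, 0, 0]], [[0, 0, 0], [0, 0, 0]], [[0, 0, 0], [0, 0, 0]]])

```text
clock: 10.1
position: [591.1, -211.4, 155.0]
ee_rot: [0.958, -0.147, 0.244, 0.033]
contact_force: [-0.4, 0.1, 0.6]
gripper_width: 67.2
grasp_force: 0.0
```

```bash
python3 go.py die -39.6 .7 131.2; python3 - <<'E'
from bench import get_image
import cv2,numpy as np
I=[get_image(n)["img"][:,:,::-1].copy() for n in("scene","top")]
a=cv2.resize(I[0][160:250,200:290],None,fx=4.4,fy=4.4,interpolation=2);b=cv2.resize(I[1][185:265,345:425],None,fx=5,fy=5,interpolation=2)
o=np.zeros((400,800,3),np.uint8);o[:396,:396]=a;o[:400,400:]=b;cv2.imwrite("pics/g3.png",cv2.convertScaleAbs(o,alpha=1.4))
E
```

```text
t 10.1 p [ 591.12 -211.38  155.01] die [-43.26  -2.16 155.01] xaxis(die) yaw -0.022633403430570503 zaxis die [ 0.48  0.01 -0.88] F [-0.38  0.12  0.56] w 67.22843959617161 g 0.0 j [-0.09  0.26 -0.69  0.63 -0.16  0.76]
to [ 595.47 -209.76  131.2 ] shift cm [-0.81 -0.26  2.27] len 2.4255142847755677
```

View pics/g3.png

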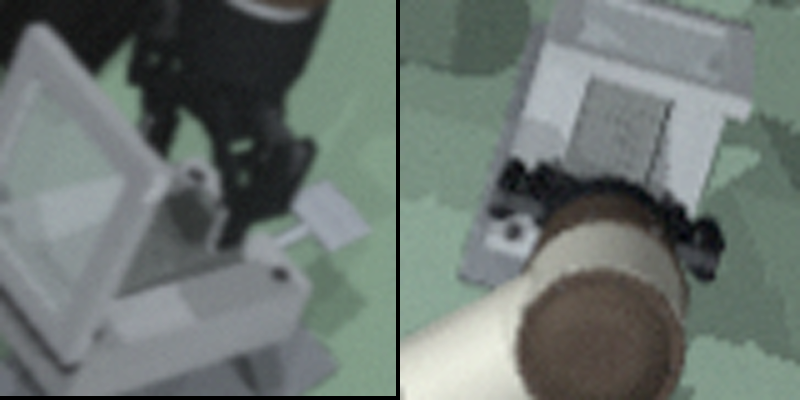

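```bash
cat > rot.py <<'E'
# rot.py tilt_deg yaw_deg(world): rotvec (tool axes, deg) from present orientation to that
import sys;tgt=[float(a) for a in sys.argv[1:3]];pt=sys.argv[3:];sys.argv=sys.argv[:1]
from go import *
th,yw=np.radians(tgt)
M=np.array([[np.cos(th),0,np.sin(th)],[0,-1,0],[np.sin(th),0,-np.cos(th)]]).T
Q=R.from_euler('z',yw)*R.from_matrix(M)
print('rotvec',np.degrees((q.inv()*Q).as_rotvec()))
if pt:
    t=np.array(pt[1:],float);t=D.apply(t)+DIE if pt[0]=='die' else t
    print('to',t,'shift now',q.inv().apply(t-p)/10,'shift after turn',Q.inv().apply(t-p)/10)
E
python3 rot.py 22 -17.6 die -41.5 .7 137
```

```text
t 10.2 p [ 591.01 -211.44  155.03] die [-43.34  -2.25 155.03] xaxis(die) yaw -0.027571754298143996 zaxis die [ 0.48  0.01 -0.88] F [ 0.77 -0.27 -0.53] w 67.17731797012003 g 0.0 j [-0.09  0.26 -0.69  0.63 -0.16  0.76]
rotvec [-0.54 -6.47  0.01]
to [ 593.65 -209.18  137.  ] shift now [-0.7  -0.28  1.68] shift after turn [-0.51 -0.3   1.74]
```

Request:
drive_tool(deltas=[[[0, 0, -0.5], [-0.5, -6.5, 0]], [[0, 0, 0], [0, 0, 0]], [[-0.5, -0.3, 0.5], [0, 0, 0]], [[0, 0, 0.7], [0, 0, 0]], [[0, 0, 0.5], [0, 0, 0]], [[0, 0, 0.5], [0, 0, 0]], [[0, 0, 0], [0, 0, 0]], [[0, 0, 0], [0, 0, 0]]])

```text
clock: 11.0
position: [597.0, -220.7, 138.1]
ee_rot: [0.963, -0.153, 0.217, 0.043]
contact_force: [-2.4, 3.1, 4.0]
gripper_width: 67.1
grasp_force: 2.3
```

```bash
python3 rot.py 22 -17.6 die -41 .7 132.3
```

```text
t 11.0 p [ 596.96 -220.74  138.13] die [-34.86  -9.31 138.13] xaxis(die) yaw -0.20358572525167665 zaxis die [ 0.43 -0.02 -0.9 ] F [-2.36  3.09  4.  ] w 67.06085891545405 g 2.2742052795365453 j [-0.08  0.31 -0.62  0.52 -0.24  0.85]
rotvec [ 1.09 -3.57 -0.22]
to [ 594.13 -209.34  132.3 ] shift now [-0.81 -1.    0.24] shift after turn [-0.79 -1.    0.31]
```

Request:
drive_tool(deltas=[[[0, 0, -0.8], [0, 0, 0]], [[0, -0.5, 0], [0, 0, 0]], [[0, -0.5, 0], [0, 0, 0]], [[0, 0, 0], [0, 0, 0]], [[0, 0, 0], [0, 0, 0]], [[0, 0, 0], [0, 0, 0]]])

```text
clock: 11.6
position: [596.2, -210.6, 144.6]
ee_rot: [0.963, -0.154, 0.216, 0.043]
contact_force: [0.2, 0.4, 0.9]
gripper_width: 67.1
grasp_force: 0.0
```

```bash
python3 rot.py 22 -17.6 die -41 .7 132.3
```

```text
t 11.6 p [ 596.24 -210.58  144.57] die [-38.61   0.15 144.57] xaxis(die) yaw -0.28919109895217154 zaxis die [ 0.43 -0.02 -0.9 ] F [0.21 0.38 0.9 ] w 67.09924665768104 g 0.0 j [-0.06  0.3  -0.62  0.52 -0.26  0.83]
rotvec [ 1.15 -3.46 -0.3 ]
to [ 594.13 -209.34  132.3 ] shift now [-0.74 -0.07  1.  ] shift after turn [-0.68 -0.05  1.05]
```

Request:
drive_tool(deltas=[[[0, 0, 0], [1.1, -3.5, -0.3]], [[-0.3, 0, 0], [0, 0, 0]], [[-0.3, 0, 0], [0, 0, 0]], [[0, 0, 0], [0, 0, 0]], [[0, 0, 0], [0, 0, 0]]])

```text
clock: 12.1
position: [590.2, -211.6, 142.8]
ee_rot: [0.969, -0.152, 0.193, 0.035]
contact_force: [-0.1, -0.2, 0.4]
gripper_width: 67.3
grasp_force: 0.0
```

```bash
python3 rot.py 22 -17.6 die -41 .7 132.3
```

```text
t 12.1 p [ 590.17 -211.56  142.78] die [-44.1   -2.62 142.78] xaxis(die) yaw -0.07880240772787626 zaxis die [ 0.39 -0.01 -0.92] F [-0.12 -0.19  0.43] w 67.28778312515749 g 0.0 j [-0.04  0.31 -0.53  0.31 -0.37  1.03]
rotvec [ 0.63 -0.66 -0.08]
to [ 594.13 -209.34  132.3 ] shift now [-0.12 -0.34  1.08] shift after turn [-0.11 -0.33  1.09]
```

Request:
drive_tool(deltas=[[[-0.1, -0.3, 0], [0.6, -0.6, 0]], [[0, 0, 0.3], [0, 0, 0]], [[0, 0, 0.3], [0, 0, 0]], [[0, 0, 0.3], [0, 0, 0]], [[0, 0, 0.15], [0, 0, 0]], [[0, 0, 0], [0, 0, 0]], [[0, 0, 0], [0, 0, 0]]])

```text
clock: 12.8
position: [594.8, -209.5, 132.9]
ee_rot: [0.97, -0.151, 0.189, 0.029]
contact_force: [0.3, 0.0, -0.2]
gripper_width: 67.1
grasp_force: 0.0
```

```bash
python3 rot.py 22 -17.6 die -41 .7 132.3
```

```text
t 12.8 p [ 594.78 -209.52  132.91] die [-40.32   0.72 132.91] xaxis(die) yaw -0.13615484270343114 zaxis die [ 0.38  0.   -0.93] F [ 0.28  0.   -0.2 ] w 67.09372723593732 g 0.0 j [-0.04  0.33 -0.51  0.28 -0.37  1.07]
rotvec [-0.03 -0.09 -0.13]
to [ 594.13 -209.34  132.3 ] shift now [-0.09  0.    0.03] shift after turn [-0.09  0.    0.03]
```

Request:
drive_tool(deltas=[[[0, 0.05, 0], [0, 0, 0]], [[0, 0, 0], [0, 0, 0]], [[0, 0, 0], [0, 0, 0]], [[0, 0, 0], [0, 0, 0]], [[0, 0, 0], [0, 0, 0]], [[0, 0, 0], [0, 0, 0]], [[0, 0, 0], [0, 0, 0]], [[0, 0, 0], [0, 0, 0]]], claw=4)

```text
clock: 13.6
position: [595.3, -210.0, 133.7]
ee_rot: [0.97, -0.151, 0.19, 0.029]
contact_force: [-0.8, 0.5, 5.4]
gripper_width: 47.5
grasp_force: 61.5
```

```bash
python3 go.py
```

```text
t 13.6 p [ 595.31 -209.96  133.72] die [-39.69   0.46 133.72] xaxis(die) yaw -0.14795005202071876 zaxis die [ 0.38  0.   -0.93] F [-0.85  0.53  5.36] w 47.52697897299931 g 61.541433334350586 j [-0.05  0.33 -0.51  0.27 -0.37  1.07]
```

Request:
drive_tool(deltas=[[[-0.03, 0, -0.2], [0, 0, 0]], [[-0.05, 0, -0.4], [0, 0, 0]], [[-0.07, 0, -0.5], [0, 0, 0]], [[-0.1, 0, -0.7], [0, 0, 0]], [[0, 0, 0], [0, 0, 0]]])

```text
clock: 14.1
position: [584.6, -207.0, 148.7]
ee_rot: [0.97, -0.151, 0.189, 0.029]
contact_force: [0.7, 0.4, -2.2]
gripper_width: 48.5
grasp_force: 62.6
```

```bash
python3 go.py
```

```text
t 14.1 p [ 584.56 -207.05  148.67] die [-50.82  -0.01 148.67] xaxis(die) yaw -0.16684214112664345 zaxis die [ 0.37  0.   -0.93] F [ 0.74  0.36 -2.15] w 48.51911719839376 g 62.58038520812988 j [-0.04  0.29 -0.51  0.25 -0.4   1.08]
```

Request:
drive_tool(deltas=[[[-0.15, 0, -0.9], [0, 0, 0]], [[-0.2, 0, -1.1], [0, 0, 0]], [[-0.6, 0, -1.3], [0, 0, 0]], [[-1.0, 0, -2.2], [0, 0, 0]], [[-1.2, 0, -2.6], [0, 0, 0]], [[-1.2, 0, -2.6], [0, 0, 0]], [[-1.2, 0, -2.6], [0, 0, 0]], [[-0.8, 0, -1.8], [0, 0, 0]], [[0, 0, 0], [0, 0, 0]]])

```text
clock: 15.0
position: [474.7, -171.8, 268.1]
ee_rot: [0.969, -0.151, 0.192, 0.028]
contact_force: [0.8, -0.0, -1.9]
gripper_width: 48.4
grasp_force: 62.6
```

```bash
python3 go.py;python3 - <<'E'
from bench import get_image
import cv2,numpy as np
I=[get_image(n)["img"][:,:,::-1].copy() for n in("scene","top")]
a=cv2.resize(I[0][150:250,190:310],None,fx=4,fy=4,interpolation=2);b=cv2.resize(I[1][185:285,340:420],None,fx=4,fy=4,interpolation=2)
cv2.imwrite("pics/l4.png",cv2.convertScaleAbs(np.hstack([a,b]),alpha=1.4))
E
```

```text
t 15.0 p [ 474.7  -171.79  268.1 ] die [-166.19    0.37  268.1 ] xaxis(die) yaw -0.14920451942417573 zaxis die [ 0.38  0.   -0.92] F [ 0.79 -0.03 -1.88] w 48.38982062740372 g 62.58116841316223 j [ 0.05 -0.04 -0.56  0.21 -0.69  1.08]
```

View pics/l4.png

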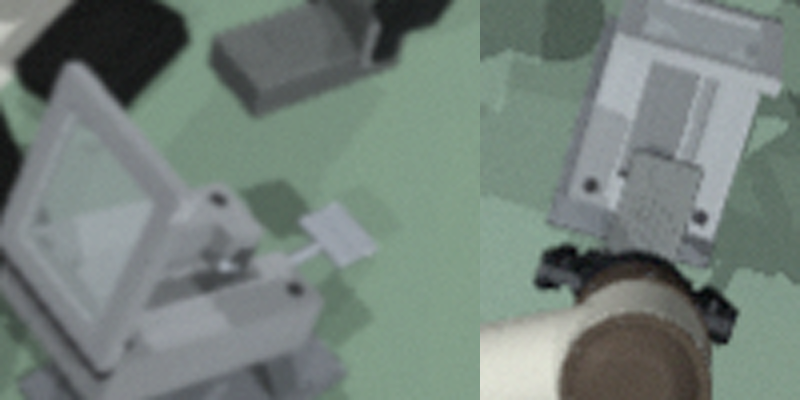

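```bash
python3 - <<'E'
import sys;sys.argv=['x']
from go import *
from fit import tri
for s,t in [((253.75,171.25),(379.5,222)),((243,161.25),(395,225.75))]:
    P,f=tri(s,t);print(P,f,'rel die',D.inv().apply(P-p),'tool',q.inv().apply(P-p))
P,f=tri((254.5,178.75),(379.5,222));print(P)
E
```

```text
t 15.1 p [ 475.32 -171.99  265.51] die [-165.54    0.37  265.51] xaxis(die) yaw -0.15084611513856777 zaxis die [ 0.38  0.   -0.93] F [-0.2   0.35 -2.75] w 48.39066744864707 g 62.580814361572266 j [ 0.05 -0.04 -0.56  0.21 -0.69  1.08]
[ 552.83 -173.07  303.33] [ 0.39  0.07  0.41 -0.25] rel die [74.21 22.4  37.82] tool [ 82.94 -22.62  -6.94]
[ 542.33 -215.57  297.96] [-0.08 -0.01 -0.08  0.05] rel die [ 77.05 -21.28  32.45] tool [83.65 21.07 -0.97]
[ 557.52 -173.56  278.57]
```

```bash
python3 - <<'E'
from fit import *
np.set_printoptions(precision=2,suppress=True)
bd=[('t',(231.5,197),(95,80,34)),('t',(278.7,196.5),(95,-80,34)),('t',(231.7,253.3),(-95,80,18)),('t',(279.2,252.8),(-95,-80,18)),('t',(231.8,204),(75,80,18)),('t',(278.7,203.2),(75,-80,18)),
('s',(361.5,276.25),(-95,-80,18)),('s',(412.75,307),(-95,80,18)),('s',(377,367.75),(95,80,34)),('s',(327.5,325),(75,-80,34)),('s',(381.5,359),(75,80,34))]
for S in('st','s','t'):
    r=least_squares(lambda v:np.concatenate([proj(c,place([v[0],v[1],0,v[2]],l))[0]-p for c,p,l in bd if c in S]),[616,210,0])
    print(S,r.x,np.degrees(r.x[2]),r.fun.reshape(-1,2).round(1).tolist())
E
python3 rot.py 3 0.9
```

```text
st [616.05 209.89   0.01] 0.6620843402035903 [[0.1, -0.5], [0.4, -0.8], [-0.5, -0.4], [0.2, -0.6], [0.5, -0.5], [0.7, -0.5], [0.1, -0.5], [0.7, -0.2], [0.8, -1.3], [0.2, -0.3], [0.4, 0.6]]
s [617.42 209.39   0.01] 0.5819366212641588 [[-0.3, -0.2], [0.3, 0.2], [0.3, -0.9], [-0.2, -0.1], [-0.1, 1.0]]
t [614.11 210.51   0.02] 0.8900106038177211 [[-0.2, 0.1], [0.1, -0.4], [-0.6, 0.2], [0.1, -0.2], [0.2, 0.2], [0.5, -0.0]]
t 15.1 p [ 475.32 -171.99  265.51] die [-165.54    0.37  265.51] xaxis(die) yaw -0.15084611513856777 zaxis die [ 0.38  0.   -0.93] F [-0.2   0.35 -2.75] w 48.39066744864707 g 62.580814361572266 j [ 0.05 -0.04 -0.56  0.21 -0.69  1.08]
rotvec [  3.94 -19.05 -18.26]
```

Request:
drive_tool(deltas=[[[0, 0, 0], [0.8, -3.8, -3.65]], [[0, 0, 0], [0.8, -3.8, -3.65]], [[0, 0, 0], [0.8, -3.8, -3.65]], [[0, 0, 0], [0.8, -3.8, -3.65]], [[0, 0, 0], [0.8, -3.8, -3.65]], [[0, 0, 0], [0, 0, 0]], [[0.8, -1.5, 0], [0, 0, 0]], [[0.8, -3, 0], [0, 0, 0]], [[0.8, -4, 0], [0, 0, 0]], [[0.8, -4, 0], [0, 0, 0]], [[0.8, -4, 0], [0, 0, 0]], [[0.8, -4, 0], [0, 0, 0]]])

```text
clock: 16.3
position: [520.2, 35.0, 266.6]
ee_rot: [1.0, 0.007, 0.026, -0.0]
contact_force: [0.4, -0.3, -1.7]
gripper_width: 48.0
grasp_force: 62.6
```

Request:
drive_tool(deltas=[[[0.8, -4, 0], [0, 0, 0]], [[0.8, -4, 0], [0, 0, 0]], [[0.8, -3, 0], [0, 0, 0]], [[0.8, -2, 0], [0, 0, 0]], [[0, -1, 0], [0, 0, 0]], [[0, 0, 0], [0, 0, 0]]])

```text
clock: 16.9
position: [549.8, 174.7, 267.9]
ee_rot: [1.0, 0.008, 0.025, -0.0]
contact_force: [-0.2, 0.1, -1.2]
gripper_width: 48.0
grasp_force: 62.6
```

```bash
python3 rot.py 3 0.7 world 575 210 110
```

```text
t 16.9 p [549.77 174.71 267.95] die [-199.41  353.36  267.95] xaxis(die) yaw 18.51775976475426 zaxis die [ 0.05  0.02 -1.  ] F [-0.17  0.09 -1.2 ] w 48.04067234953742 g 62.58107542991638 j [ 0.6   0.25 -0.1   0.03 -1.17  0.97]
rotvec [-0.01  0.11  0.22]
to [575. 210. 110.] shift now [ 1.78 -3.49 15.9 ] shift after turn [ 1.74 -3.5  15.91]
```

Request:
drive_tool(deltas=[[[0.4, -0.8, 1], [0, 0, 0]], [[0.5, -0.9, 3], [0, 0, 0]], [[0.5, -0.9, 3.5], [0, 0, 0]], [[0.4, -0.9, 3.5], [0, 0, 0]], [[0, 0, 3], [0, 0, 0]], [[0, 0, 1.9], [0, 0, 0]], [[0, 0, 0], [0, 0, 0]], [[0, 0, 0], [0, 0, 0]]])

```text
clock: 17.7
position: [576.3, 208.9, 111.3]
ee_rot: [1.0, 0.007, 0.026, -0.0]
contact_force: [0.4, 0.7, -1.3]
gripper_width: 48.1
grasp_force: 62.6
```

```bash
python3 rot.py 3 0.7 world 582 210 60;python3 - <<'E'
from bench import get_image
import cv2,numpy as np
I=[get_image(n)["img"][:,:,::-1].copy() for n in("scene","top")]
a=cv2.resize(I[0][265:375,320:420],None,fx=4,fy=4,interpolation=2);b=cv2.resize(I[1][190:280,225:295],None,fx=5,fy=5,interpolation=2)
o=np.zeros((450,750,3),np.uint8);o[:440,:400]=a;o[:,400:]=b
cv2.imwrite("pics/b5.png",cv2.convertScaleAbs(o,alpha=1.5))
E
```

```text
t 17.7 p [576.27 208.87 111.3 ] die [-184.48  393.93  111.3 ] xaxis(die) yaw 18.449194889784078 zaxis die [ 0.05  0.02 -1.  ] F [ 0.41  0.67 -1.29] w 48.08390285801518 g 62.56303668022156 j [ 0.63  0.45 -0.23  0.04 -0.85  0.93]
rotvec [-0.01  0.03  0.15]
to [582. 210.  60.] shift now [ 0.31 -0.1   5.15] shift after turn [ 0.3  -0.11  5.15]
```

View pics/b5.png

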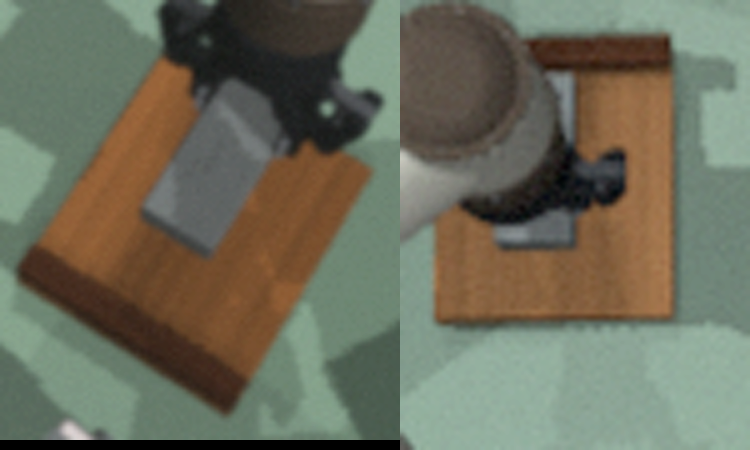

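Request:
drive_tool(deltas=[[[0.5, -0.1, 1], [0, 0, 0]], [[0.4, 0, 2], [0, 0, 0]], [[0, 0, 2], [0, 0, 0]], [[-0.1, 0, 1], [0, 0, 0]], [[0, 0, 0.5], [0, 0, 0]], [[0, 0, 0.3], [0, 0, 0]], [[0, 0, 0], [0, 0, 0]], [[0, 0, 0], [0, 0, 0]]])

```text
clock: 18.6
position: [587.9, 211.0, 44.5]
ee_rot: [1.0, 0.008, 0.026, -0.001]
contact_force: [-0.1, 0.6, -1.9]
gripper_width: 48.3
grasp_force: 62.6
```

Request:
drive_tool(deltas=[[[0, 0, 0.3], [0, 0, 0]], [[0, 0, 0.2], [0, 0, 0]], [[0, 0, 0], [0, 0, 0]]])

```text
clock: 18.9
position: [587.5, 210.6, 38.5]
ee_rot: [1.0, 0.008, 0.026, -0.0]
contact_force: [-0.5, 0.7, -2.1]
gripper_width: 48.2
grasp_force: 62.6
```

Request:
drive_tool(deltas=[[[0, 0, 0.1], [0, 0, 0]], [[0, 0, 0.1], [0, 0, 0]], [[0, 0, 0], [0, 0, 0]]])

```text
clock: 19.2
position: [587.6, 210.6, 36.5]
ee_rot: [1.0, 0.008, 0.026, -0.0]
contact_force: [-0.2, -0.5, -2.1]
gripper_width: 48.0
grasp_force: 62.6
```

Request:
drive_tool(deltas=[[[0, 0, 0.1], [0, 0, 0]], [[0, 0, 0], [0, 0, 0]]])

```text
clock: 19.4
position: [587.7, 210.6, 35.5]
ee_rot: [1.0, 0.008, 0.026, -0.0]
contact_force: [-0.7, -0.4, -2.6]
gripper_width: 48.3
grasp_force: 62.6
```

Request:
drive_tool(deltas=[[[0, 0, 0.1], [0, 0, 0]], [[0, 0, 0], [0, 0, 0]]])

```text
clock: 19.6
position: [587.8, 210.7, 34.6]
ee_rot: [1.0, 0.008, 0.026, -0.0]
contact_force: [-0.3, -0.1, -2.2]
gripper_width: 48.2
grasp_force: 62.6
```

Request:
drive_tool(deltas=[[[0, 0, 0.1], [0, 0, 0]], [[0, 0, 0.1], [0, 0, 0]], [[0, 0, 0], [0, 0, 0]]])

```text
clock: 19.9
position: [588.0, 210.8, 33.9]
ee_rot: [1.0, 0.008, 0.026, -0.0]
contact_force: [-3.1, -0.5, 4.9]
gripper_width: 47.8
grasp_force: 63.3
```

Request:
drive_tool(deltas=[[[0, 0, 0.1], [0, 0, 0]], [[0, 0, 0], [0, 0, 0]]])

```text
clock: 20.1
position: [588.0, 210.7, 33.8]
ee_rot: [1.0, 0.008, 0.026, -0.0]
contact_force: [-5.1, -1.6, 9.8]
gripper_width: 48.1
grasp_force: 63.9
```

Request:
drive_tool(deltas=[[[0, 0, 0.1], [0, 0, 0]], [[0, 0, 0], [0, 0, 0]]])

```text
clock: 20.3
position: [588.0, 210.7, 33.7]
ee_rot: [1.0, 0.008, 0.026, -0.0]
contact_force: [-7.2, -1.9, 15.4]
gripper_width: 48.0
grasp_force: 64.5
```

```bash
python3 - <<'E'
from bench import arm
s=arm.read_state();print(s['contact_force'],s['wrist_torque'])
E
```

```text
[-7.21144725 -1.9252497  15.41843331] [-0.05145838  2.14716306 -0.03419198]
```

Request:
drive_tool(deltas=[[[0, 0, -0.3], [0, 0, 0]], [[0, 0, -0.3], [0, 0, 0]], [[0, 0, 0], [0, -2, 0]], [[0, 0, 0.2], [0, 0, 0]], [[0, 0, 0], [0, 0, 0]]])

```text
clock: 20.8
position: [588.8, 211.1, 34.8]
ee_rot: [1.0, 0.008, 0.01, -0.001]
contact_force: [-0.4, 0.3, 1.5]
gripper_width: 48.2
grasp_force: 63.0
```

Request:
drive_tool(deltas=[[[0, 0, 0.1], [0, 0, 0]], [[0, 0, 0], [0, 0, 0]]])

```text
clock: 21.0
position: [588.6, 211.1, 34.2]
ee_rot: [1.0, 0.008, 0.009, -0.001]
contact_force: [0.5, -0.6, 2.7]
gripper_width: 48.0
grasp_force: 63.1
```

Request:
drive_tool(deltas=[[[0, 0, 0.1], [0, 0, 0]], [[0, 0, 0], [0, 0, 0]]])

```text
clock: 21.2
position: [588.5, 211.1, 33.8]
ee_rot: [1.0, 0.008, 0.009, -0.001]
contact_force: [-1.3, -0.9, 6.1]
gripper_width: 48.1
grasp_force: 63.4
```

```bash
python3 - <<'E'
from bench import arm
s=arm.read_state();print(s['contact_force'],s['wrist_torque'])
E
```

```text
[-1.32061894 -0.89475757  6.05925369] [ 0.02756665 -0.09592707 -0.04066275]
```

Request:
drive_tool(deltas=[[[0, -0.1, -0.15], [0, 0.5, 0]], [[0.2, 0, 0], [0, 0, 0]], [[0.4, 0, 0], [0, 0, 0]], [[0.4, 0, 0], [0, 0, 0]], [[0.3, 0, 0], [0, 0, 0]], [[0.1, 0, 0], [0, 0, 0]], [[0, 0, 0], [0, 0, 0]]])

```text
clock: 21.9
position: [602.2, 211.9, 34.3]
ee_rot: [1.0, 0.008, 0.013, -0.0]
contact_force: [-1.6, -0.1, 2.1]
gripper_width: 47.7
grasp_force: 63.1
```

Request:
drive_tool(deltas=[[[0.1, 0, 0], [0, 0, 0]], [[0.1, 0, 0], [0, 0, 0]], [[0, 0, 0], [0, 0, 0]]])

```text
clock: 22.2
position: [603.8, 211.9, 34.5]
ee_rot: [1.0, 0.008, 0.013, -0.0]
contact_force: [-2.6, -1.0, 1.1]
gripper_width: 48.1
grasp_force: 63.0
```

Request:
drive_tool(deltas=[[[0.1, 0, 0], [0, 0, 0]], [[0.1, 0, 0], [0, 0, 0]], [[0, 0, 0], [0, 0, 0]]])

```text
clock: 22.5
position: [606.0, 212.0, 34.6]
ee_rot: [1.0, 0.008, 0.013, -0.0]
contact_force: [-1.7, -1.3, 2.1]
gripper_width: 47.9
grasp_force: 63.0
```

Request:
drive_tool(deltas=[[[0.1, 0, 0], [0, 0, 0]], [[0.1, 0, 0], [0, 0, 0]], [[0, 0, 0], [0, 0, 0]]])

```text
clock: 22.8
position: [608.0, 212.0, 34.7]
ee_rot: [1.0, 0.008, 0.013, -0.0]
contact_force: [-1.1, -0.7, 1.9]
gripper_width: 48.1
grasp_force: 63.0
```

Request:
drive_tool(deltas=[[[0.1, 0, 0], [0, 0, 0]], [[0.05, 0, 0], [0, 0, 0]], [[0, 0, 0], [0, 0, 0]]])

```text
clock: 23.1
position: [608.0, 211.9, 34.4]
ee_rot: [1.0, 0.008, 0.011, 0.0]
contact_force: [-6.3, 0.8, 2.1]
gripper_width: 47.9
grasp_force: 63.2
```

Request:
drive_tool(deltas=[[[0.1, 0, 0], [0, 0, 0]], [[0, 0, 0], [0, 0, 0]]])

```text
clock: 23.3
position: [608.0, 211.9, 34.2]
ee_rot: [1.0, 0.008, 0.01, 0.0]
contact_force: [-8.4, 1.2, 4.3]
gripper_width: 48.0
grasp_force: 63.3
```

Request:
drive_tool(deltas=[[[0.1, 0, 0.1], [0, 0, 0]], [[0, 0, 0], [0, 0, 0]]])

```text
clock: 23.5
position: [607.9, 211.9, 33.9]
ee_rot: [1.0, 0.008, 0.009, 0.001]
contact_force: [-12.5, 1.6, 9.0]
gripper_width: 48.1
grasp_force: 63.8
```

```bash
python3 rot.py 1.5 .7; python3 - <<'E'
from bench import arm
s=arm.read_state();print(s['contact_force'],s['wrist_torque'])
E
```

```text
t 23.5 p [607.93 211.87  33.85] die [-155.2   406.36   33.85] xaxis(die) yaw 18.500535149309943 zaxis die [ 0.02  0.   -1.  ] F [-12.45   1.6    8.97] w 48.12498433729127 g 63.78557324409485 j [ 0.59  0.6  -0.19  0.02 -0.77  0.98]
rotvec [0.07 0.42 0.2 ]
[-12.45016885   1.59796594   8.96659193] [0.81951229 3.23575617 0.21473514]
```

Request:
drive_tool(deltas=[[[-0.15, 0, -0.05], [0, 0, 0]], [[0, 0, 0], [0, 0, 0]]])

```text
clock: 23.7
position: [608.0, 211.9, 34.1]
ee_rot: [1.0, 0.008, 0.011, 0.0]
contact_force: [-7.0, 1.0, 4.8]
gripper_width: 47.9
grasp_force: 63.3
```

Request:
drive_tool(deltas=[[[0, 0, 0], [0, 0, 0]], [[0, 0, 0], [0, 0, 0]], [[0, 0, 0], [0, 0, 0]], [[0, 0, 0], [0, 0, 0]], [[0, 0, 0], [0, 0, 0]], [[0, 0, 0], [0, 0, 0]]], claw=7)

```text
clock: 24.3
position: [609.9, 212.0, 34.2]
ee_rot: [1.0, 0.008, 0.013, -0.0]
contact_force: [0.3, 0.5, -0.5]
gripper_width: 69.8
grasp_force: 0.0
```

Request:
drive_tool(deltas=[[[0, 0, -1], [0, 0, 0]], [[0, 0, -3], [0, 0, 0]], [[0, 0, -4], [0, 0, 0]], [[-2, 0, -4], [0, 0, 0]], [[-4, 0, -3], [0, 0, 0]], [[-4, 0, 0], [0, 0, 0]], [[-4, 0, 0], [0, 0, 0]], [[-4, 0, 0], [0, 0, 0]], [[0, 0, 0], [0, 0, 0]]])

```text
clock: 25.2
position: [421.9, 207.7, 180.4]
ee_rot: [1.0, 0.009, 0.012, -0.0]
contact_force: [0.8, 0.3, 0.8]
gripper_width: 69.8
grasp_force: 0.0
```

```bash
python3 - <<'E'
from bench import get_image
import cv2,numpy as np
I=[get_image(n)["img"][:,:,::-1].copy() for n in("scene","top")]
a=cv2.resize(I[0][270:370,320:415],None,fx=4,fy=4,interpolation=2);b=cv2.resize(I[1][190:260,225:290],None,fx=6,fy=6,interpolation=2)
o=np.zeros((420,770,3),np.uint8);o[:400,:380]=a;o[:,380:]=b
cv2.imwrite("pics/f6.png",cv2.convertScaleAbs(o,alpha=1.5))
E
```

```text
(no output)
```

View pics/f6.png

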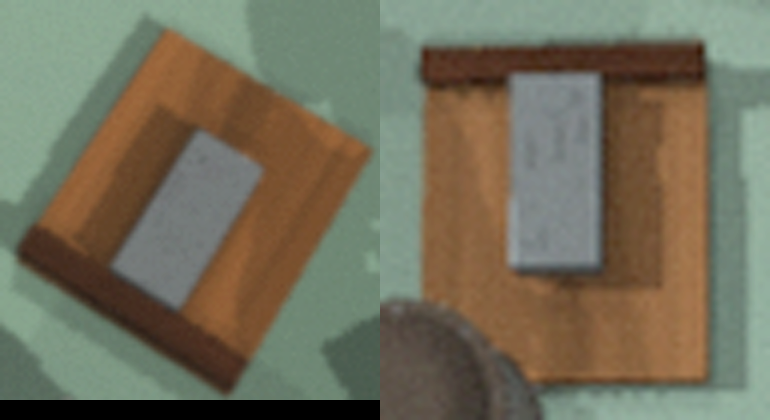

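```bash
python3 -c "
from bench import arm
print(arm.job_done())"
```

```text
the job is handed in; nothing more can be done
None
```

The housing was ejected, lifted out of the mould and set fins up, flat on the board with one short end against the fence; the gripper is clear and the job was handed in at about 25 s. While lining up the grasp, a finger lightly touched the housing's side in the cavity (about 5 N). The last pictures showed the end flush with the fence to within about 1 degree; I did not take a final picture of the other things on the bench.

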